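Mauls back on their board by size

ROBOT

A 7-joint arm with a two-finger parallel gripper is mounted at the origin on the work surface. World frame = base frame: x ahead of the robot, y to its left, z up, the work surface at z = 0. Lengths are in m, angles in rad, forces in N, time in s.
With the tool pointing down it reaches from about 0.425 to 0.875 m from the base axis. Payload 4.7 kg.
Tool frame: the origin (TCP) lies midway between the tips of the shut fingers; the grasp point (between the pads) lies 19 mm behind it; z points along the fingers, y is the line along which they close (so a half turn about z gives the same grasp; the last joint's range is limited). The gripper opens to 87 mm and grips with 3 to 60 N. Pads are 19 mm wide; open, the fingers measure 117 mm over their backs; the gripper's body (75 mm by 190 mm) begins 51 mm behind the grasp point.
Start: joints at [-1.129, 0.321, -0.07, 1.45, 0.023, 1.371, -0.057], TCP at [0.27, 0.591, 0.223] pointing down, gripper open.
Joint ranges: [-2.86, 2.86], [-0.3, 2.09], [-1.38, 1.24], [0.06, 2.45], [-1.56, 4.7], [0.09, 2.05], [-2.69, 2.69]. Speed limits (rad/s): [2.57, 2.57, 3.14, 3.14, 3.14, 3.14, 3.14].

INTERFACE

Orientations are given as a rotation vector (axis times angle).
In Python, from bench import ctrl gives the robot as it stands. The module is installed in compiled form; this text tells all that it offers.
- The arm moves only by the shell command python3 -m handwheel 'ROWS' [FORCE]. ROWS is JSON, a list of rows, each a list of 7 numbers: the finger opening in m, from 0 to 0.087, then the shift along the tool's x, y, z in m, then the turn, a rotation vector about the tool's x, y, z in degrees. A call has 1 to 12 rows; each row shifts and turns the commanded pose from where the row before left it, along the tool's axes as they then stand; what a row does not reach is not made up. A row lasts 1/8 s, in which the tool goes at most 62.5 mm and 10.7 degrees, less where a joint would pass 70% of its speed; a pose out of reach is approached as far as the arm can. A call is refused whole if a number of a shift passes 0.0625 or a number of a turn 10.7, either way. A call with a gripper value outside its range is refused whole. The fingers move at their own pace and stop on an object; FORCE is the grip in N (left out, the last holds). Time passes only in rows, so rows that do not move let the fingers close. It gives the time, the measured TCP pose, the force, the opening and the grip force at its end, in the units of the state.
- ctrl.get_state(): the state, without advancing time (a new reading comes with each control period).
- ctrl.get_image(name): name is "side" or "top" or "wrist"; returns (picture, depth): 480x640x3 uint8, blue, green, red; 480x640 float32, m along the optical axis (not along the pixel's ray), 0 where there is no reading.
- ctrl.camera_info(name): a dict with "intrinsics" (3x3 intrinsics, pixels), "D" ([k1, k2, p1, p2, k3] as OpenCV has them; the pictures are not rectified), "R" (3x3) and "t" (3): a world point X has camera coordinates R X + t. Camera axes: x right, y down, z forward; pixel columns grow to the right and rows downward; lengths in m; the calibration is good to about 2 mm. A picture is of the moment at which its call begins: read the wrist's pose just before it. camera_info takes no time and is no camera call; for the wrist camera it gives the pose at the moment of the call.
- ctrl.close_job(): hands the job in; it is judged then, once.
The state is a dict: "time": time; "joint_positions": joint angles; "qd": joint speeds; "joint_torque": joint torques, N m; "position": TCP position; "tool_rot": TCP orientation; "ft_force": force on the tool from outside, world axes, zero at the start; "torque": the same for the moment, N m; "grip_width": opening from 0.0 (shut) to 1.0 (fully open); "grip_force": force on a finger pad.
Only numpy, scipy, OpenCV 4.12 (cv2) and the standard library are available. Lean on these libraries where they do the work, as an engineer would, in place of code of your own. Each camera call takes 0.05 s, during which the arm holds its last target. There are 200 camera calls.

TASK

Stand the four leather mauls, handle up, on the four tan pads of the wooden board in order of size, one centred on each pad: the smallest on the pad next to the brass knob, the largest at the far end from it. Do not knock any of them over.

Things in the scene. Friction and masses are not known exactly. Their poses are not given: they have to be found in the camera images.
- maul_1: Smallest of four loose leather mauls, standing on its head in the near row: cream plastic head 36 mm diameter, 48 mm high; brass collar 24 mm diameter, 6 mm high; then a straight round red-brown handle 20 mm diameter pointing up. 110 mm tall in all, about 130 g (varies by a quarter). Origin: centre of its underside, z up the handle.
- maul_2: Second smallest of four loose leather mauls, standing on its head in the near row: cream plastic head 46 mm diameter, 56 mm high; brass collar 26 mm diameter, 6 mm high; then a straight round red-brown handle 22 mm diameter pointing up. 128 mm tall in all, about 220 g (varies by a quarter). Origin: centre of its underside, z up the handle.
- maul_3: Second largest of four loose leather mauls, standing on its head in the near row: cream plastic head 56 mm diameter, 64 mm high; brass collar 28 mm diameter, 6 mm high; then a straight round red-brown handle 24 mm diameter pointing up. 146 mm tall in all, about 340 g (varies by a quarter). Origin: centre of its underside, z up the handle.
- maul_4: Largest of four loose leather mauls, standing on its head in the near row: cream plastic head 66 mm diameter, 72 mm high; brass collar 30 mm diameter, 6 mm high; then a straight round red-brown handle 26 mm diameter pointing up. 164 mm tall in all, about 500 g (varies by a quarter). Origin: centre of its underside, z up the handle.
- pad_1: Fixed round tan leather pad, 76 mm diameter, 4 mm thick, an end pad of four alike, 100 mm apart in the order pad_1 to pad_4 along a dark wooden board (80 x 480 x 12 mm high) beyond the mauls. Origin: centre of its underside, 12 mm above the table; its top is at 16 mm. y axis along the row towards the pad_1 end, x axis across it.
- pad_2: Fixed round tan leather pad, 76 mm diameter, 4 mm thick, the inner pad next to pad_1 of four alike, 100 mm apart in the order pad_1 to pad_4 along a dark wooden board (80 x 480 x 12 mm high) beyond the mauls. Origin: centre of its underside, 12 mm above the table; its top is at 16 mm. y axis along the row towards the pad_1 end, x axis across it.
- pad_3: Fixed round tan leather pad, 76 mm diameter, 4 mm thick, the inner pad next to pad_4 of four alike, 100 mm apart in the order pad_1 to pad_4 along a dark wooden board (80 x 480 x 12 mm high) beyond the mauls. Origin: centre of its underside, 12 mm above the table; its top is at 16 mm. y axis along the row towards the pad_1 end, x axis across it.
- pad_4: Fixed round tan leather pad, 76 mm diameter, 4 mm thick, the other end pad of four alike, 100 mm apart in the order pad_1 to pad_4 along a dark wooden board (80 x 480 x 12 mm high) beyond the mauls. Origin: centre of its underside, 12 mm above the table; its top is at 16 mm. y axis along the row towards the pad_1 end, x axis across it.
- brass_knob: Fixed brass knob, 24 mm wide and 30 mm high, on the board at one end of the row (the pad_1 or the pad_4 end), 70 mm beyond the end pad's centre; it marks the end for the smallest maul. The other end has a low black rubber block. Origin: centre of its underside, on the board's top.
Things that resemble listed ones, but are neither listed nor needed, are in the scene too. Leave any pink or purple look-alike of the maul_3 alone.

How it is judged:
By the outcome, as a careful person would: the job done as asked, in the order asked, and still so for the second after the job is handed in, with the robot touching nothing.
It also fails if it takes over 102 s, if anything falls off the work surface, if the arm or the gripper's body presses on something with over 40 N, if the wrist force passes 120 N, or if a joint passes its speed limit or range.

## Working session

There is one attempt and no reset: what is moved stays moved. The work goes in short steps, Python scripts to look and compute and a shell command to move; the robot and the scene stay as the last step left them, time stands still between calls to the robot, and variables do not carry over. Pictures are saved under pics/ and viewed, at most 14 in all, crops included, and the job is handed in when it is done.

```bash
mkdir -p pics
python3 - <<'E'
from bench import ctrl
import cv2,numpy as np
s=ctrl.get_state();print(s)
for n in("top","side"):
    i,d=ctrl.get_image(n);cv2.imwrite(f"pics/{n}0.png",i);np.savez(f"{n}0.npz",i=i,d=d)
    c=ctrl.camera_info(n);print(n,c)
E
```

```text
{'time': 0.0, 'joint_positions': array([-1.12891167,  0.32180061, -0.07007553,  1.45167378,  0.02262884,
        1.37080915, -0.0569017 ]), 'qd': array([-2.78169508e-05, -7.38749276e-04,  1.31528120e-03,  1.92574159e-03,
       -3.22377717e-04, -6.47430738e-05,  4.36851228e-04]), 'joint_torque': array([-3.82415574e-04, -4.91290319e+01, -4.04012511e-01, -3.12524557e+01,
       -6.37818128e-02,  4.38903482e-02,  2.13344811e-04]), 'position': array([0.26948578, 0.59089179, 0.22147661]), 'tool_rot': array([-6.66752063e-01, -3.06974031e+00,  2.95942254e-03]), 'ft_force': array([-0.09907821, -0.47182703, -0.20109289]), 'torque': array([0.0001306 , 0.00513653, 0.02160216]), 'grip_force': 0.0, 'grip_width': 1.0032494286872065}
top {'intrinsics': array([[434.03954811,   0.        , 324.2843444 ],
       [  0.        , 434.03954811, 232.72066307],
       [  0.        ,   0.        ,   1.        ]]), 'D': array([0.02640147, 0.        , 0.        , 0.        , 0.        ]), 'R': array([[ 2.08580634e-02, -9.99782281e-01, -5.75943942e-04],
       [-9.82941734e-01, -2.04014305e-02, -1.82782192e-01],
       [ 1.82730647e-01,  4.37860188e-03, -9.83153263e-01]]), 't': array([-0.05657175,  0.55607494,  0.92896208])}
side {'intrinsics': array([[482.36567125,   0.        , 323.01761871],
       [  0.        , 482.36567125, 241.0541183 ],
       [  0.        ,   0.        ,   1.        ]]), 'D': array([-0.05420089,  0.        ,  0.        ,  0.        ,  0.        ]), 'R': array([[ 0.91210842, -0.40980794,  0.01075585],
       [-0.28858125, -0.66048736, -0.6931647 ],
       [ 0.2911685 ,  0.62913742, -0.72069897]]), 't': array([-0.51465779,  0.17574116,  0.78105124])}
```

View pics/top0.png

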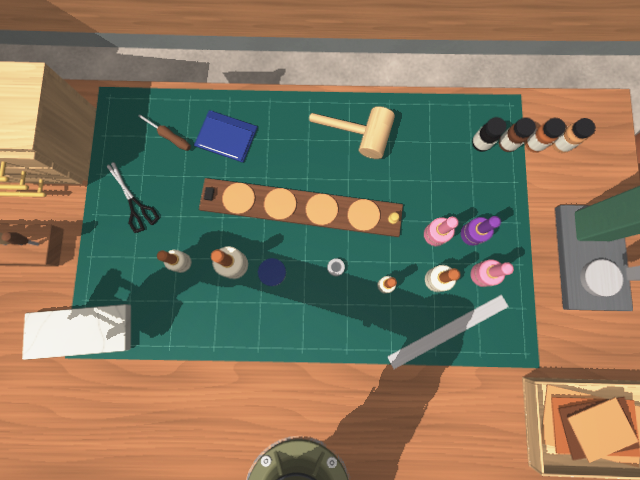

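View pics/side0.png

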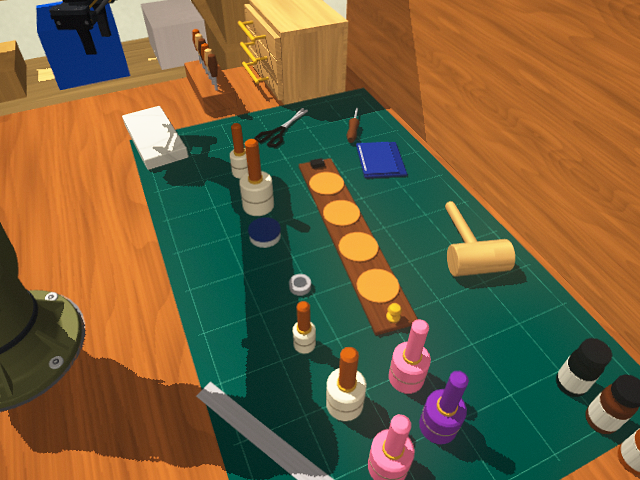

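```bash
cat > h.py <<'E'
from bench import ctrl
import cv2,numpy as np
from scipy.spatial.transform import Rotation as Ro
def rays(n,uv):
    c=ctrl.camera_info(n);uv=np.float64(uv).reshape(-1,1,2)
    p=cv2.undistortPoints(uv,c["intrinsics"],c["D"])[:,0]
    r=np.c_[p,np.ones(len(p))]@c["R"]; return -c["R"].T@c["t"],r
def plane(n,uv,z):
    o,r=rays(n,uv);return o+r*((z-o[2])/r[:,2])[:,None]
def cloud(n,uv,d):
    o,r=rays(n,uv);u=np.int32(uv);return o+r*d[u[:,1],u[:,0]][:,None]
def blobs(m,amin):
    k,l,st,ce=cv2.connectedComponentsWithStats(m.astype(np.uint8))
    return [(l==i,st[i],ce[i]) for i in range(1,k) if st[i][4]>=amin]
E
python3 - <<'E'
from h import *
np.set_printoptions(precision=4,suppress=True)
s=ctrl.get_state();print(Ro.from_rotvec(s["tool_rot"]).as_matrix())
for n in("top","side"):
    f=np.load(n+"0.npz");i,d=f["i"],f["d"];hsv=cv2.cvtColor(i,cv2.COLOR_BGR2HSV)
    H,S,V=[hsv[...,k].astype(int) for k in range(3)]
    print(n,"pads")
    m=(H>10)&(H<22)&(S>100)&(V>225)
    for b,st,ce in blobs(m,300):
        cs,_=cv2.findContours(b.astype(np.uint8),0,1);c=max(cs,key=len)
        if not .6<len(c): pass
        P=plane(n,c.reshape(-1,2),.016);q,r=cv2.minEnclosingCircle(np.float32(P[:,:2]*1000))
        if r<60: print(ce,st[4],"circ mm",np.round(q,1),round(r,1))
    print("knob")
    m=(H>20)&(H<32)&(S>140)&(V>120)
    for b,st,ce in blobs(m,25): print(ce,st[4],plane(n,[ce],.03)[0])
    print("handles: cloud above z=.05, not pink")
    v,u=np.mgrid[:480,:640];uv=np.c_[u.ravel(),v.ravel()]
    W=cloud(n,uv,d).reshape(480,640,3)
    m=(d>0)&(W[...,2]>.025)&(W[...,2]<.19)&(W[...,0]>.3)&(W[...,0]<.75)&(abs(W[...,1])<.42)
    for b,st,ce in blobs(m,60):
        w=W[b];zt=np.percentile(w[:,2],98);t=w[w[:,2]>zt-.006]
        hd=b&(W[...,2]>zt-.006);py,px=np.nonzero(hd)
        print(ce.round(),st[4],"top z %.3f"%zt,"top xy",((t.min(0)+t.max(0))/2)[:2],"med",np.median(t[:,:2],0),"ext",np.ptp(w,0))
E
```

```text
[[-0.9099  0.4149 -0.0006]
 [ 0.4149  0.9099 -0.0016]
 [-0.0001 -0.0017 -1.    ]]
top pads
[237.9569 197.6353] 743 circ mm [644.  161.8] 37.2
[279.6573 203.3025] 747 circ mm [633.   62.7] 37.3
[321.3087 208.8166] 758 circ mm [620.9 -36.9] 37.4
[363.2286 214.4231] 761 circ mm [ 609.6 -136. ] 37.3
knob
handles: cloud above z=.05, not pink
[394. 216.] 78 top z 0.042 top xy [ 0.6011 -0.2059] med [ 0.6007 -0.2057] ext [0.0226 0.0212 0.0115]
[441. 229.] 643 top z 0.147 top xy [ 0.5685 -0.3064] med [ 0.5687 -0.3058] ext [0.0558 0.0549 0.1236]
[481. 229.] 720 top z 0.147 top xy [ 0.5717 -0.3941] med [ 0.571  -0.3921] ext [0.0551 0.0535 0.1235]
[229. 261.] 840 top z 0.165 top xy [0.4876 0.1642] med [0.4871 0.1644] ext [0.0652 0.0649 0.1403]
[173. 259.] 476 top z 0.129 top xy [0.49   0.2886] med [0.4893 0.2885] ext [0.0451 0.0418 0.1055]
[490. 271.] 670 top z 0.148 top xy [ 0.4769 -0.4111] med [ 0.4764 -0.4114] ext [0.0557 0.0357 0.1251]
[442. 277.] 643 top z 0.147 top xy [ 0.4622 -0.306 ] med [ 0.4614 -0.3057] ext [0.0541 0.0536 0.124 ]
[387. 283.] 232 top z 0.112 top xy [ 0.4464 -0.1874] med
[... 852 characters left out ...]
 top z 0.112 top xy [ 0.4466 -0.1888] med [ 0.4453 -0.1902] ext [0.0353 0.0341 0.0893]
[394. 309.] 137 top z 0.045 top xy [ 0.6008 -0.2067] med [ 0.5994 -0.2073] ext [0.0215 0.0204 0.0184]
[412. 357.] 1862 top z 0.148 top xy [ 0.5679 -0.3073] med [ 0.5665 -0.3088] ext [0.0565 0.0563 0.125 ]
[346. 384.] 1881 top z 0.148 top xy [ 0.4607 -0.307 ] med [ 0.4596 -0.3086] ext [0.0558 0.0571 0.1243]
[446. 406.] 1980 top z 0.148 top xy [ 0.5705 -0.3943] med [ 0.5689 -0.395 ] ext [0.0568 0.0542 0.1247]
[386. 440.] 913 top z 0.148 top xy [ 0.4754 -0.4113] med [ 0.4744 -0.4129] ext [0.04   0.0335 0.1243]
[408. 443.] 60 top z 0.068 top xy [ 0.496  -0.4134] med [ 0.4983 -0.4155] ext [0.0157 0.0127 0.0087]
```

The pictures show the brass knob at the right (−y) end of the board (394,216 in top). The pads are at 363/321/280/238. The cream mauls in the top view are M1 at (387,283), M2 at (173,259), M3 at (442,277) and M4 at (229,261). The pink and purple look-alikes are on the right. Both views agree to 2 mm, and heights and sizes match the ones given.

```bash
python3 -m handwheel '[[0.06,0,0,0,0,0,9.4],[0.06,0,0,0,0,0,9.4],[0.06,0,0,0,0,0,9.4],[0.06,0,0,0,0,0,9.4],[0.06,0,0,0,0,0,9.4],[0.06,0,0,0,0,0,9.4],[0.06,0,0,0,0,0,9.1],[0.06,0,0,0,0,0,0]]' 20
python3 -c "
from h import *
print(Ro.from_rotvec(ctrl.get_state()['tool_rot']).as_matrix().round(4))"
```

```text
time: 1.1
position: [0.2695, 0.5912, 0.222]
tool_rot: [2.219, 2.223, -0.001]
ft_force: [-0.2, -0.3, -0.6]
grip_width: 0.688
grip_force: 0.0
[[-1.6e-03  1.0e+00 -2.0e-04]
 [ 1.0e+00  1.6e-03 -1.0e-03]
 [-1.0e-03 -2.0e-04 -1.0e+00]]
```

```bash
python3 -m handwheel '[[0.06,-0.0375,0.03,0,0,0,0],[0.06,-0.0375,0.03,0,0,0,0],[0.06,-0.0375,0.03,0,0,0,0],[0.06,-0.0375,0.03,0,0,0,0],[0.06,-0.0375,0.03,0,0,0,0],[0.06,-0.0375,0.03,0,0,0,0],[0.06,-0.0375,0.03,0,0,0,0],[0.06,-0.0375,0.03,0,0,0,0],[0.06,-0.04,0,0,0,0,0],[0.06,-0.04,0,0,0,0,0],[0.06,-0.04,0,0,0,0,0],[0.06,-0.04,0,0,0,0,0]]'
python3 -m handwheel '[[0.06,-0.04,-0.006,0,0,0,0],[0.06,-0.04,-0.008,0,0,0,0],[0.06,-0.04,-0.008,0,0,0,0],[0.06,-0.04,-0.008,0,0,0,0],[0.06,-0.04,-0.008,0,0,0,0],[0.06,-0.04,-0.008,0,0,0,0],[0.06,-0.04,-0.008,0,0,0,0],[0.06,-0.04,-0.008,0,0,0,0],[0.06,0,0,0,0,0,0],[0.06,0,0,0,0,0,0]]'
```

```text
time: 2.6
position: [0.5094, 0.13, 0.2225]
tool_rot: [-2.218, -2.225, -0.0]
ft_force: [0.8, -0.8, 0.7]
grip_width: 0.693
grip_force: 0.0
time: 3.85
position: [0.4476, -0.1879, 0.2224]
tool_rot: [-2.219, -2.223, -0.001]
ft_force: [0.7, -0.1, -1.2]
grip_width: 0.688
grip_force: 0.0
```

```bash
python3 -m handwheel '[[0.06,0,-0.001,0.03,0,0,0],[0.06,0,0,0.03,0,0,0],[0.06,0,0,0.03,0,0,0],[0.06,0,0,0.03,0,0,0],[0.06,0,0,0.025,0,0,0],[0.06,0,0,0.015,0,0,0],[0.06,0,0,0,0,0,0],[0.06,0,0,0,0,0,0]]'
python3 - <<'E'
from h import *
for n in("top","wrist"):
    i,d=ctrl.get_image(n);cv2.imwrite(f"pics/{n}1.png",i)
E
```

```text
time: 4.85
position: [0.4474, -0.1885, 0.0634]
tool_rot: [2.22, 2.221, 0.002]
ft_force: [-0.2, -0.1, 0.3]
grip_width: 0.689
grip_force: 0.0
```

View pics/wrist1.png

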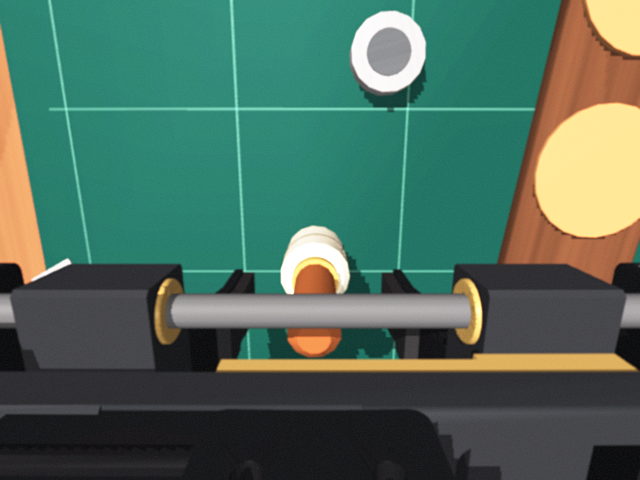

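The wrist view shows maul_1's handle (315,320) centred between the fingers (240 and 395), so I'll close and lift.

```bash
python3 -m handwheel '[[0.01,0,0,0,0,0,0],[0.01,0,0,0,0,0,0],[0.01,0,0,0,0,0,0],[0.01,0,0,0,0,0,0],[0.01,0,0,0,0,0,0],[0.01,0,0,0,0,0,0]]' 20
python3 -m handwheel '[[0.01,0,0,-0.01,0,0,0],[0.01,0,0,-0.02,0,0,0],[0.01,0,0,-0.02,0,0,0],[0.01,0,0,-0.01,0,0,0],[0.01,0,0,0,0,0,0],[0.01,0,0,0,0,0,0]]'
```

```text
time: 5.7
position: [0.4465, -0.1886, 0.0625]
tool_rot: [-2.222, -2.221, -0.0]
ft_force: [-1.2, -0.3, -1.1]
grip_width: 0.221
grip_force: 20.0
time: 6.45
position: [0.4461, -0.1884, 0.1219]
tool_rot: [-2.221, -2.221, 0.001]
ft_force: [0.0, -0.9, -0.7]
grip_width: 0.224
grip_force: 20.0
```

```bash
python3 -m handwheel '[[0.01,0.003,0.01,0,0,0,0],[0.01,0.006,0.02,0,0,0,0],[0.01,0.007,0.022,0,0,0,0],[0.01,0.007,0.022,0,0,0,0],[0.01,0.007,0.022,0,0,0,0],[0.01,0.007,0.022,0,0,0,0],[0.01,0.006,0.02,0,0,0,0],[0.01,0.006,0.017,0,0,0,0],[0.01,0.0033,0.0085,0,0,0,0],[0.01,0,0,0,0,0,0],[0.01,0,0,0,0,0,0],[0.01,0,0,0,0,0,0]]'
python3 - <<'E'
from h import *
for n in("top","side"):
    i,d=ctrl.get_image(n);cv2.imwrite(f"pics/{n}2.png",i);np.savez(n+"2.npz",i=i,d=d)
print(ctrl.get_state()["position"])
E
```

```text
time: 7.95
position: [0.6095, -0.1368, 0.1227]
tool_rot: [-2.223, -2.22, -0.0]
ft_force: [0.2, 0.6, -1.2]
grip_width: 0.225
grip_force: 20.0
[ 0.60974768 -0.13659065  0.12276506]
```

View pics/side2.png

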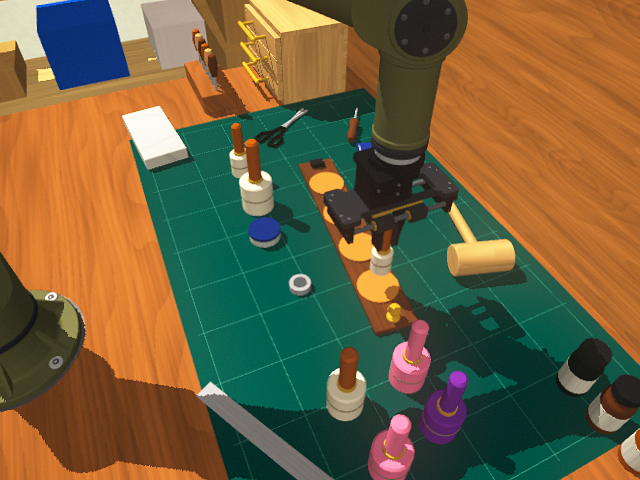

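The side view shows maul_1 upright in the fingers above the knob-end pad (380,265 over 377,285). Next I'll lower it.

```bash
python3 -m handwheel '[[0.01,0,0,0.01,0,0,0],[0.01,0,0,0.015,0,0,0],[0.01,0,0,0.01,0,0,0],[0.01,0,0,0.005,0,0,0],[0.01,0,0,0.002,0,0,0],[0.01,0,0,0.001,0,0,0],[0.01,0,0,0.001,0,0,0],[0.01,0,0,0,0,0,0],[0.01,0,0,0,0,0,0]]'
```

```text
time: 9.18
position: [0.6102, -0.1363, 0.0788]
tool_rot: [2.221, 2.221, 0.001]
ft_force: [-0.0, 0.7, -1.7]
grip_width: 0.222
grip_force: 20.0
```

```bash
python3 -m handwheel '[[0.01,0,0,0.0007,0,0,0],[0.01,0,0,0,0,0,0],[0.01,0,0,0,0,0,0]]'; python3 -m handwheel '[[0.01,0,0,0.0006,0,0,0],[0.01,0,0,0,0,0,0],[0.01,0,0,0,0,0,0]]'
```

```text
time: 9.55
position: [0.6103, -0.1364, 0.0785]
tool_rot: [2.221, 2.221, 0.001]
ft_force: [-1.4, 0.6, 5.0]
grip_width: 0.223
grip_force: 20.0
time: 9.93
position: [0.6104, -0.1364, 0.0785]
tool_rot: [2.221, 2.221, 0.001]
ft_force: [-3.1, 0.6, 8.7]
grip_width: 0.224
grip_force: 20.0
```

```bash
python3 -m handwheel '[[0.01,0,0,-0.0008,0,0,0],[0.055,0,0,0,0,0,0],[0.055,0,0,0,0,0,0],[0.055,0,0,0,0,0,0],[0.055,0,0,-0.01,0,0,0],[0.055,0,0,-0.03,0,0,0],[0.055,0,0,-0.035,0,0,0],[0.055,0,0,-0.035,0,0,0],[0.055,0,0,-0.033,0,0,0]]'
python3 -m handwheel '[[0.055,0.02,-0.005,0,0,0,0],[0.055,0.04,-0.01,0,0,0,0],[0.055,0.04,-0.012,0,0,0,0],[0.055,0.04,-0.012,0,0,0,0],[0.055,0.04,-0.012,0,0,0,0],[0.055,0.04,-0.012,0,0,0,0],[0.055,0.04,-0.012,0,0,0,0],[0.055,0.04,-0.012,0,0,0,0],[0.055,0.04,-0.012,0,0,0,0],[0.055,0.04,-0.012,0,0,0,0],[0.055,0.04,-0.01,0,0,0,0],[0.055,0.005,0,0,0,0,0]]'
python3 -m handwheel '[[0.055,0,0,0,0,0,0],[0.055,0,0,0,0,0,0]]'
python3 - <<'E'
from h import *
for n in("top","side"):
    i,d=ctrl.get_image(n);cv2.imwrite(f"pics/{n}3.png",i);np.savez(n+"3.npz",i=i,d=d)
    v,u=np.mgrid[:480,:640];W=cloud(n,np.c_[u.ravel(),v.ravel()],d).reshape(480,640,3)
    m=(d>0)&(abs(W[...,0]-.61)<.06)&(abs(W[...,1]+.136)<.055)&(W[...,2]>.03)&(W[...,2]<.2)
    w=W[m];zt=np.percentile(w[:,2],98);t=w[w[:,2]>zt-.006];print(zt,(t.min(0)+t.max(0))/2)
E
```

```text
time: 11.05
position: [0.6102, -0.1366, 0.2232]
tool_rot: [2.221, 2.22, 0.001]
ft_force: [0.7, -0.0, 0.9]
grip_width: 0.632
grip_force: 0.0
time: 12.55
position: [0.4875, 0.2926, 0.2215]
tool_rot: [-2.214, -2.227, -0.001]
ft_force: [0.7, -0.0, -0.2]
grip_width: 0.634
grip_force: 0.0
time: 12.8
position: [0.49, 0.2869, 0.2214]
tool_rot: [2.224, 2.218, 0.0]
ft_force: [-0.3, -0.1, -0.3]
grip_width: 0.632
grip_force: 0.0
0.12664982987464593 [ 0.60969525 -0.1355218   0.124231  ]
0.1271161001375646 [ 0.60860892 -0.13593377  0.1254835 ]
```

```bash
python3 -m handwheel '[[0.055,0.0015,0,0.02,0,0,0],[0.055,0,0,0.03,0,0,0],[0.055,0,0,0.03,0,0,0],[0.055,0,0,0.03,0,0,0],[0.055,0,0,0.02,0,0,0],[0.055,0,0,0.0115,0,0,0],[0.055,0,0,0,0,0,0]]'
python3 -m handwheel '[[0.01,0,0,0,0,0,0],[0.01,0,0,0,0,0,0],[0.01,0,0,0,0,0,0],[0.01,0,0,0,0,0,0],[0.01,0,0,0,0,0,0],[0.01,0,0,0,0,0,0]]' 25
python3 -m handwheel '[[0.01,0,0,-0.01,0,0,0],[0.01,0,0,-0.02,0,0,0],[0.01,0,0,-0.02,0,0,0],[0.01,0,0,-0.01,0,0,0],[0.01,0,0,0,0,0,0],[0.01,0,0,0,0,0,0]]'
```

```text
time: 13.78
position: [0.4891, 0.2895, 0.0792]
tool_rot: [2.223, 2.22, -0.002]
ft_force: [0.6, -0.2, -0.1]
grip_width: 0.631
grip_force: 0.0
time: 14.52
position: [0.4893, 0.2903, 0.0798]
tool_rot: [2.222, 2.221, 0.001]
ft_force: [1.3, -0.6, 1.6]
grip_width: 0.245
grip_force: 25.0
time: 15.28
position: [0.4885, 0.2899, 0.1387]
tool_rot: [-2.221, -2.221, 0.002]
ft_force: [-0.6, -0.6, -3.0]
grip_width: 0.245
grip_force: 25.0
```

```bash
python3 -m handwheel '[[0.01,0,0.015,0,0,0,0],[0.01,0,0.03,0,0,0,0],[0.01,0,0.03,0,0,0,0],[0.01,-0.01,0.03,0,0,0,0],[0.01,-0.02,0.02,0,0,0,0],[0.01,-0.03,0.0075,0,0,0,0],[0.01,-0.04,0,0,0,0,0],[0.01,-0.04,0,0,0,0,0],[0.01,-0.04,0,0,0,0,0],[0.01,-0.04,0,0,0,0,0],[0.01,-0.04,0,0,0,0,0],[0.01,-0.03,0,0,0,0,0]]'
python3 -m handwheel '[[0.01,-0.02,0,0,0,0,0],[0.01,-0.01,0,0,0,0,0],[0.01,-0.005,0,0,0,0,0],[0.01,0,0,0,0,0,0],[0.01,0,0,0,0,0,0]]'
```

```text
time: 16.77
position: [0.622, -0.0031, 0.1391]
tool_rot: [2.223, 2.218, -0.002]
ft_force: [0.6, 0.5, -2.4]
grip_width: 0.243
grip_force: 25.0
time: 17.4
position: [0.6217, -0.0334, 0.1395]
tool_rot: [-2.219, -2.223, -0.001]
ft_force: [-0.7, 0.4, -2.1]
grip_width: 0.242
grip_force: 25.0
```

```bash
python3 -m handwheel '[[0.01,-0.0016,0,0.01,0,0,0],[0.01,0,0,0.015,0,0,0],[0.01,0,0,0.01,0,0,0],[0.01,0,0,0.005,0,0,0],[0.01,0,0,0.002,0,0,0],[0.01,0,0,0.001,0,0,0],[0.01,0,0,0,0,0,0],[0.01,0,0,0,0,0,0]]'
python3 -m handwheel '[[0.01,0,0,0.0007,0,0,0],[0.01,0,0,0,0,0,0],[0.01,0,0,0,0,0,0]]'
```

```text
time: 18.4
position: [0.6218, -0.0364, 0.0969]
tool_rot: [2.221, 2.221, 0.001]
ft_force: [-0.8, -0.2, -3.9]
grip_width: 0.242
grip_force: 25.0
time: 18.77
position: [0.6216, -0.0364, 0.0959]
tool_rot: [2.222, 2.221, 0.0]
ft_force: [0.0, 0.4, -2.3]
grip_width: 0.244
grip_force: 25.0
```

```bash
python3 -m handwheel '[[0.01,0.0012,0,0.0003,0,0,0],[0.01,0,0,0.0006,0,0,0],[0.01,0,0,0,0,0,0],[0.01,0,0,0,0,0,0]]'
```

```text
time: 19.27
position: [0.6219, -0.0357, 0.0958]
tool_rot: [2.221, 2.22, 0.001]
ft_force: [-2.1, -1.3, 4.6]
grip_width: 0.244
grip_force: 25.0
```

```bash
python3 -m handwheel '[[0.01,0,0,-0.0004,0,0,0],[0.055,0,0,0,0,0,0],[0.055,0,0,0,0,0,0],[0.055,0,0,0,0,0,0],[0.055,0,0,-0.01,0,0,0],[0.055,0,0,-0.03,0,0,0],[0.055,0,0,-0.035,0,0,0],[0.055,0,0,-0.035,0,0,0],[0.055,0,0,-0.017,0,0,0]]'
python3 -m handwheel '[[0.055,-0.01,-0.01,0,0,0,0],[0.055,-0.02,-0.015,0,0,0,0],[0.055,-0.03,-0.02,0,0,0,0],[0.055,-0.03,-0.02,0,0,0,0],[0.055,-0.03,-0.02,0,0,0,0],[0.055,-0.03,-0.02,0,0,0,0],[0.055,-0.03,-0.02,0,0,0,0],[0.055,-0.03,-0.015,0,0,0,0],[0.055,-0.03,-0.01,0,0,0,0],[0.055,-0.02,-0.007,0,0,0,0],[0.055,-0.01,-0.003,0,0,0,0],[0.055,0,0,0,0,0,0]]'
python3 -m handwheel '[[0.055,0,0,0,0,0,0]]'
cat > chk.py <<'E'
from h import *
import sys
x,y=map(float,sys.argv[1:3])
for n in("top","side"):
    i,d=ctrl.get_image(n);cv2.imwrite(f"pics/{n}_{sys.argv[3]}.png",i)
    v,u=np.mgrid[:480,:640];W=cloud(n,np.c_[u.ravel(),v.ravel()],d).reshape(480,640,3)
    m=(d>0)&(abs(W[...,0]-x)<.05)&(abs(W[...,1]-y)<.05)&(W[...,2]>.03)&(W[...,2]<.185)
    if m.sum()<20: print(n,"hidden");continue
    w=W[m];zt=np.percentile(w[:,2],98);t=w[w[:,2]>zt-.006];print(n,zt,(t.min(0)+t.max(0))/2)
E
python3 chk.py .6213 -.0364 4
```

```text
time: 20.4
position: [0.6226, -0.0355, 0.2252]
tool_rot: [2.22, 2.219, 0.005]
ft_force: [0.6, 0.1, 0.1]
grip_width: 0.636
grip_force: 0.0
time: 21.9
position: [0.4602, -0.3058, 0.2215]
tool_rot: [-2.223, -2.218, 0.001]
ft_force: [0.8, 0.9, -0.2]
grip_width: 0.631
grip_force: 0.0
time: 22.02
position: [0.4617, -0.3041, 0.2219]
tool_rot: [-2.22, -2.222, -0.001]
ft_force: [0.5, 0.3, 0.8]
grip_width: 0.632
grip_force: 0.0
top 0.14488036706994933 [ 0.62111892 -0.03784643  0.14334292]
side hidden
```

```bash
python3 -m handwheel '[[0.055,-0.0015,0,0.02,0,0,0],[0.055,0,0,0.03,0,0,0],[0.055,0,0,0.03,0,0,0],[0.055,0,0,0.025,0,0,0],[0.055,0,0,0.014,0,0,0],[0.055,0,0,0.005,0,0,0],[0.055,0,0,0,0,0,0]]'
python3 -m handwheel '[[0.01,0,0,0,0,0,0],[0.01,0,0,0,0,0,0],[0.01,0,0,0,0,0,0],[0.01,0,0,0,0,0,0],[0.01,0,0,0,0,0,0],[0.01,0,0,0,0,0,0]]' 30
python3 -m handwheel '[[0.01,0,0,-0.01,0,0,0],[0.01,0,0,-0.02,0,0,0],[0.01,0,0,-0.02,0,0,0],[0.01,0,0,-0.01,0,0,0],[0.01,0,0,0,0,0,0],[0.01,0,0,0,0,0,0]]'
```

```text
time: 23.0
position: [0.4619, -0.3067, 0.0988]
tool_rot: [2.221, 2.221, 0.0]
ft_force: [0.5, -0.4, -0.3]
grip_width: 0.634
grip_force: 0.0
time: 23.75
position: [0.4617, -0.3068, 0.0985]
tool_rot: [2.221, 2.221, 0.0]
ft_force: [-1.0, 0.0, 1.7]
grip_width: 0.267
grip_force: 30.0
time: 24.5
position: [0.4612, -0.3063, 0.1578]
tool_rot: [-2.221, -2.221, 0.0]
ft_force: [-0.0, -0.0, -3.9]
grip_width: 0.268
grip_force: 30.0
```

```bash
python3 -m handwheel '[[0.01,0.015,0,0,0,0,0],[0.01,0.03,0,0,0,0,0],[0.01,0.04,0,0,0,0,0],[0.01,0.04,0,0,0,0,0],[0.01,0.04,0,0,0,0,0],[0.01,0.04,0,0,0,0,0],[0.01,0.04,0,0,0,0,0],[0.01,0.04,0,0,0,0,0],[0.01,0.035,0.01,0,0,0,0],[0.01,0.03,0.02,0,0,0,0],[0.01,0.015,0.025,0,0,0,0],[0.01,0.005,0.03,0,0,0,0]]'
python3 -m handwheel '[[0.01,0,0.03,0,0,0,0],[0.01,0,0.027,0,0,0,0],[0.01,0,0.02,0,0,0,0],[0.01,0,0.01,0,0,0,0],[0.01,0,0,0,0,0,0],[0.01,0,0,0,0,0,0]]'
```

```text
time: 26.0
position: [0.5464, 0.065, 0.1573]
tool_rot: [-2.218, -2.223, 0.002]
ft_force: [0.3, -1.5, -3.0]
grip_width: 0.271
grip_force: 30.0
time: 26.75
position: [0.6327, 0.0632, 0.158]
tool_rot: [-2.221, -2.22, 0.001]
ft_force: [0.0, 1.3, -2.8]
grip_width: 0.271
grip_force: 30.0
```

Next: grasp height .0985 plus the pad's .016 gives .1145, so lower .043.

```bash
python3 -m handwheel '[[0.01,0,0,0.01,0,0,0],[0.01,0,0,0.015,0,0,0],[0.01,0,0,0.01,0,0,0],[0.01,0,0,0.005,0,0,0],[0.01,0,0,0.002,0,0,0],[0.01,0,0,0,0,0,0],[0.01,0,0,0,0,0,0]]'
python3 -m handwheel '[[0.01,0,0,0.0008,0,0,0],[0.01,0,0,0,0,0,0],[0.01,0,0,0,0,0,0]]'
```

```text
time: 27.62
position: [0.634, 0.0633, 0.1169]
tool_rot: [2.221, 2.221, 0.001]
ft_force: [-0.3, -0.1, -3.0]
grip_width: 0.271
grip_force: 30.0
time: 28.0
position: [0.6336, 0.0633, 0.1156]
tool_rot: [2.222, 2.221, 0.0]
ft_force: [-0.4, 0.3, -4.3]
grip_width: 0.268
grip_force: 30.0
```

```bash
python3 -m handwheel '[[0.01,0,0,0.0007,0,0,0],[0.01,0,0,0,0,0,0],[0.01,0,0,0,0,0,0]]'
```

```text
time: 28.38
position: [0.6336, 0.0633, 0.1149]
tool_rot: [2.222, 2.221, 0.0]
ft_force: [0.9, -0.3, -3.7]
grip_width: 0.267
grip_force: 30.0
```

```bash
python3 -m handwheel '[[0.01,0,0,0.0007,0,0,0],[0.01,0,0,0,0,0,0],[0.01,0,0,0,0,0,0]]'
```

```text
time: 28.75
position: [0.6338, 0.0632, 0.1146]
tool_rot: [2.222, 2.221, 0.001]
ft_force: [-1.1, 0.1, -0.6]
grip_width: 0.263
grip_force: 30.0
```

```bash
python3 -m handwheel '[[0.01,0,0,0.0003,0,0,0],[0.06,0,0,0,0,0,0],[0.06,0,0,0,0,0,0],[0.06,0,0,0,0,0,0],[0.06,0,0,-0.01,0,0,0],[0.06,0,0,-0.03,0,0,0],[0.06,0,0,-0.035,0,0,0],[0.06,0,0,-0.025,0,0,0],[0.06,0,0,-0.01,0,0,0]]'
python3 -m handwheel '[[0.06,0.01,-0.01,0,0,0,0],[0.06,0.015,-0.02,0,0,0,0],[0.06,0.02,-0.03,0,0,0,0],[0.06,0.02,-0.03,0,0,0,0],[0.06,0.02,-0.03,0,0,0,0],[0.06,0.01,-0.018,0,0,0,0],[0.06,0.005,-0.008,0,0,0,0],[0.06,0,0,0,0,0,0],[0.06,0,0,0,0,0,0]]'
python3 chk.py .633 .0633 5
```

```text
time: 29.88
position: [0.6346, 0.0632, 0.2263]
tool_rot: [2.22, 2.22, 0.005]
ft_force: [-0.7, 0.5, 0.1]
grip_width: 0.684
grip_force: 0.0
time: 31.0
position: [0.4881, 0.1626, 0.2236]
tool_rot: [2.223, 2.22, -0.0]
ft_force: [1.2, -0.6, -0.3]
grip_width: 0.69
grip_force: 0.0
top 0.16252709967156143 [0.63381131 0.06238302 0.16098912]
side 0.16279084099723695 [0.63161408 0.06122368 0.16106279]
```

```bash
python3 -m handwheel '[[0.06,0.001,0,0.02,0,0,0],[0.06,0,0,0.03,0,0,0],[0.06,0,0,0.03,0,0,0],[0.06,0,0,0.02,0,0,0],[0.06,0,0,0.0075,0,0,0],[0.06,0,0,0,0,0,0],[0.06,0,0,0,0,0,0]]'
python3 -m handwheel '[[0.01,0,0,0,0,0,0],[0.01,0,0,0,0,0,0],[0.01,0,0,0,0,0,0],[0.01,0,0,0,0,0,0],[0.01,0,0,0,0,0,0],[0.01,0,0,0,0,0,0]]' 40
python3 -m handwheel '[[0.01,0,0,-0.01,0,0,0],[0.01,0,0,-0.02,0,0,0],[0.01,0,0,-0.02,0,0,0],[0.01,0,0,-0.01,0,0,0],[0.01,0,0,0,0,0,0],[0.01,0,0,0,0,0,0]]'
```

```text
time: 31.98
position: [0.4884, 0.1645, 0.1173]
tool_rot: [2.222, 2.221, 0.003]
ft_force: [0.7, 0.1, 0.1]
grip_width: 0.685
grip_force: 0.0
time: 32.72
position: [0.4875, 0.1643, 0.1164]
tool_rot: [-2.221, -2.221, 0.0]
ft_force: [-0.6, 0.4, 0.8]
grip_width: 0.291
grip_force: 40.0
time: 33.48
position: [0.487, 0.1641, 0.1755]
tool_rot: [-2.221, -2.221, 0.002]
ft_force: [-0.8, 0.3, -2.7]
grip_width: 0.289
grip_force: 40.0
```

```bash
python3 -m handwheel '[[0.01,-0.001,0.012,0,0,0,0],[0.01,0,0.02,0,0,0,0],[0.01,0,0.025,0,0,0,0],[0.01,0,0.025,0,0,0,0],[0.01,0,0.025,0,0,0,0],[0.01,0,0.025,0,0,0,0],[0.01,0,0.016,0,0,0,0],[0.01,0,0.009,0,0,0,0],[0.01,0,0,0,0,0,0],[0.01,0,0,0,0,0,0],[0.01,0,0,0,0,0,0]]'
python3 -m handwheel '[[0.01,0,0,0.01,0,0,0],[0.01,0,0,0.015,0,0,0],[0.01,0,0,0.01,0,0,0],[0.01,0,0,0.005,0,0,0],[0.01,0,0,0.002,0,0,0],[0.01,0,0,0,0,0,0],[0.01,0,0,0,0,0,0]]'
python3 -m handwheel '[[0.01,0,0,0.001,0,0,0],[0.01,0,0,0,0,0,0],[0.01,0,0,0,0,0,0]]'
```

```text
time: 34.85
position: [0.6442, 0.1635, 0.1766]
tool_rot: [-2.221, -2.221, -0.0]
ft_force: [0.1, -0.5, -3.7]
grip_width: 0.289
grip_force: 40.0
time: 35.72
position: [0.645, 0.1633, 0.1349]
tool_rot: [2.221, 2.221, 0.001]
ft_force: [0.1, 0.1, -4.1]
grip_width: 0.285
grip_force: 40.0
time: 36.1
position: [0.6446, 0.1633, 0.1334]
tool_rot: [2.222, 2.221, 0.0]
ft_force: [0.7, -0.6, -3.6]
grip_width: 0.289
grip_force: 40.0
```

```bash
python3 -m handwheel '[[0.01,0,0,0.0007,0,0,0],[0.01,0,0,0,0,0,0],[0.01,0,0,0,0,0,0]]'; python3 -m handwheel '[[0.01,0,0,0.0005,0,0,0],[0.01,0,0,0,0,0,0],[0.01,0,0,0,0,0,0]]'
```

```text
time: 36.48
position: [0.6446, 0.1632, 0.1326]
tool_rot: [-2.222, -2.221, -0.0]
ft_force: [0.0, -0.3, -4.4]
grip_width: 0.288
grip_force: 40.0
time: 36.85
position: [0.6447, 0.1632, 0.1325]
tool_rot: [2.222, 2.221, 0.001]
ft_force: [0.4, 0.4, -1.9]
grip_width: 0.289
grip_force: 40.0
```

Contact is starting. Release, rise, then back off towards −x.

```bash
python3 -m handwheel '[[0.01,0,0,0.0003,0,0,0],[0.06,0,0,0,0,0,0],[0.06,0,0,0,0,0,0],[0.06,0,0,0,0,0,0],[0.06,0,0,-0.01,0,0,0],[0.06,0,0,-0.03,0,0,0],[0.06,0,0,-0.035,0,0,0],[0.06,0,0,-0.03,0,0,0],[0.06,0,0,-0.01,0,0,0]]'
python3 -m handwheel '[[0.06,0.02,-0.01,0,0,0,0],[0.06,0.03,-0.02,0,0,0,0],[0.06,0.03,-0.03,0,0,0,0],[0.06,0.03,-0.03,0,0,0,0],[0.06,0.03,-0.03,0,0,0,0],[0.06,0.03,-0.02,0,0,0,0],[0.06,0.02,-0.008,0,0,0,0],[0.06,0.01,0,0,0,0,0],[0.06,0,0,0,0,0,0]]'
python3 chk.py .6444 .1623 6;python3 chk.py .633 .063 6;python3 chk.py .6213 -.0364 6;python3 chk.py .6098 -.1357 6
```

```text
time: 37.98
position: [0.6458, 0.1633, 0.2499]
tool_rot: [2.22, 2.22, 0.006]
ft_force: [-0.3, 0.3, -0.6]
grip_width: 0.687
grip_force: 0.0
time: 39.1
position: [0.4972, 0.3631, 0.2462]
tool_rot: [2.221, 2.22, -0.002]
ft_force: [0.0, -0.3, 0.9]
grip_width: 0.689
grip_force: 0.0
top 0.18013992293775466 [0.64388724 0.16429805 0.17842838]
side 0.18055454731005408 [0.64245306 0.16138991 0.17905447]
top 0.1625734303082197 [0.63434361 0.06250185 0.16031472]
side 0.16278310376807595 [0.63147313 0.06042145 0.16083981]
top 0.1451535183336154 [ 0.62150391 -0.0378896   0.14275045]
side 0.14479203189675327 [ 0.61939154 -0.03811514  0.14281217]
top 0.1267103715918014 [ 0.60991233 -0.13526346  0.12439239]
side 0.12719043409912084 [ 0.60896052 -0.13722762  0.12558347]
```

View pics/side_6.png

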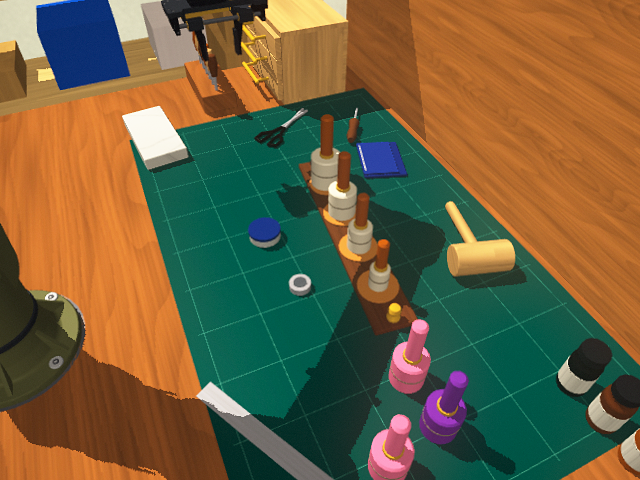

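The side view shows all four mauls upright on their pads, smallest by the knob (380,280) to largest at the far end (325,165), and the robot is clear of everything.

```bash
python3 -c "
from bench import ctrl
print(ctrl.close_job())"
```

```text
the job is handed in; nothing more can be done
None
```

All four mauls stand handle up on the pads in size order, smallest next to the brass knob, each measured within about 3 mm of its pad centre; the job was handed in at about 39.5 s on the robot's clock.

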